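Put returned electronic parts back in the stock drawer

ROBOT

A 7-joint arm with a two-finger parallel gripper is mounted at the origin on the work surface. World frame = base frame: x ahead of the robot, y to its left, z up, the work surface at z = 0. Lengths are in m, angles in rad, forces in N, time in s.
With the tool pointing down it reaches from about 0.425 to 0.925 m from the base axis. Payload 6.8 kg.
Tool frame: the origin (TCP) lies on the front face of the gripper's body, between the roots of the fingers; the fingertips stand 73 mm ahead of it and the grasp point (between the pads) lies 54 mm ahead of it (env.nose_length is the distance from the TCP to the fingertips, in m); z points along the fingers, y is the direction in which the jaws open and shut (so a half turn about z gives the same grasp; the last joint's range is limited). The gripper opens to 85 mm and grips with 20 to 120 N. Pads are 22 mm wide; open, the fingers measure 114 mm over their backs; the gripper's body (76 mm by 85 mm) begins 54 mm behind the grasp point. The pads swing forward as they close: fully open they stand 13 mm farther back than shut.
Start: joints at [-0.108, 0.477, 0.022, 1.555, -0.011, 1.109, -0.083], TCP at [0.675, 0, 0.304] pointing down, gripper open.
Joint ranges: [-2.96, 2.96], [-0.34, 2.1], [-1.41, 1.46], [0.24, 2.44], [-1.37, 4.51], [0.17, 1.92], [-2.96, 2.96]. Speed limits (rad/s): [2.39, 2.39, 3.14, 3.14, 3.14, 3.14, 3.14].

INTERFACE

Orientations are given as a unit quaternion [w, x, y, z].
In Python, from cell import env, kin, camera, calibration, job gives the robot as it stands. The module is installed in compiled form; this text tells all that it offers. Calls block until the motion is done:
- env.reach(position, orientation): joint-space move of the TCP to a pose.
- env.movel(position, velocity=0.15, rot=None, stop_force=None): straight line of the TCP; rot=None keeps the orientation; velocity is the mean speed in m/s. With stop_force (N) it stops when the force on the tool has changed by that much, and returns True; else False.
- env.goto_joints(angles): joint-space move.
- env.grip(opening, f_grip=None): finger opening in m; f_grip is the grip in N (None keeps the last); returns when the fingers have stopped.
- env.dwell(seconds).
- kin.inverse_kinematics(position, orientation): joint angles nearest the present ones, or None.
- env.get_state(): the state.
- camera(name): name is "scene" or "side" or "wrist"; returns (picture, depth): 420x560x3 uint8, blue, green, red; 420x560 float32, m along the optical axis (not along the pixel's ray), 0 where there is no reading.
- calibration(name): a dict with "fx", "fy", "cx", "cy" (pixels), "rvec" (rotation vector, rad) and "tvec" (3), from world to camera coordinates, as OpenCV has them. Camera axes: x right, y down, z forward; pixel columns grow to the right and rows downward; lengths in m; the calibration is good to about 2 mm. A picture is of the moment at which its call begins: read the wrist's pose just before it. calibration takes no time and is no camera call; for the wrist camera it gives the pose at the moment of the call.
A pose or a line that the arm cannot do raises env.PlanningError and nothing moves.
- job.job_done(): hands the job in, once; it reports no verdict.
The state is a dict: "time": time; "qpos": joint angles; "joint_velocities": joint speeds; "joint_torque": joint torques, N m; "tcp_pos": TCP position; "orientation": TCP orientation; "force": force on the tool from outside, world axes, zero at the start; "torque": the same for the moment, N m; "opening": finger opening in m.
Only numpy, scipy, OpenCV 4.12 (cv2) and the standard library are available. Lean on these libraries where they do the work, as an engineer would, in place of code of your own. Each camera call takes 0.05 s, during which the arm holds its last target.

TASK

Parts left over from a workshop are standing on the counter beside a drawer from the component cabinet. Put each one back in the bin of the drawer that already holds exactly the same part, setting it down rather than dropping it, upright and flat on the bin's floor in the free space beside its twin. Two parts only look similar and have no bin in this drawer: leave them standing where they are.

Things in the scene. Friction and masses are not known exactly. Their poses are not given: they have to be found in the camera images.
- capacitor: Large electrolytic capacitor, an upright cylinder 35 mm in diameter and 50 mm tall: black sleeve, bare aluminium top with a three-rayed score, about 60 g. Stands upright. Origin: centre of underside, z up.
- heatsink: Wide bare-aluminium heat sink, 46 mm along x, 28 mm along y, 47 mm tall, seven upright fins reaching to both y faces; about 90 g. Best gripped across y (28 mm). Stands upright. Origin: centre of underside, z up.
- relay: Plug-in relay: clear square cover 35 x 35 mm over a copper coil, on a black round pin base 30 mm in diameter and 12 mm high; 55 mm tall in all, about 80 g. Sides parallel to x and y. Stands upright. Origin: centre of underside, z up.
- transformer: Small mains transformer: upright laminated steel core 44 mm along x, 18 mm thick along y, top at 46 mm; a brass-coloured winding 36 mm along y bulges from both sides between heights of 13 and 38 mm, over a white foot 40 x 36 mm. About 200 g. Best gripped across x (44 mm), on the ends of the core. Stands upright. Origin: centre of underside, z up.
- slim_capacitor: Slim electrolytic capacitor, looks like the large one but only 25 mm in diameter, 50 mm tall. No bin in the drawer holds its like. Stands upright. Origin: centre of underside, z up.
- narrow_heatsink: Narrow bare-aluminium heat sink, looks like the wide one but only 28 mm along x and 22 mm along y, five fins, 47 mm tall. No bin in the drawer holds its like. Stands upright. Origin: centre of underside, z up.
- capacitor_bin: Shallow pale grey bin holding the sample large capacitor, one of four in a red drawer (rims 20, front 32 mm high), place varies. Fixed; 124 mm along x, 84 along y, 18 high, walls and floor 2 mm. Origin: centre of underside, 3 mm above table; +x points away from the robot, up to 0.3 rad askew. Sample stands fixed, centred 34 mm to +x; the empty half takes one part centred 27 mm to -x. Bin pitch 126 (x), 86 mm (y).
- heatsink_bin: Shallow pale grey bin holding the sample wide heat sink, one of four in a red drawer (rims 20, front 32 mm high), place varies. Fixed; 124 mm along x, 84 along y, 18 high, walls and floor 2 mm. Origin: centre of underside, 3 mm above table; +x points away from the robot, up to 0.3 rad askew. Sample stands fixed, centred 34 mm to +x; the empty half takes one part centred 27 mm to -x. Bin pitch 126 (x), 86 mm (y).
- relay_bin: Shallow pale grey bin holding the sample relay, one of four in a red drawer (rims 20, front 32 mm high), place varies. Fixed; 124 mm along x, 84 along y, 18 high, walls and floor 2 mm. Origin: centre of underside, 3 mm above table; +x points away from the robot, up to 0.3 rad askew. Sample stands fixed, centred 34 mm to +x; the empty half takes one part centred 27 mm to -x. Bin pitch 126 (x), 86 mm (y).
- transformer_bin: Shallow pale grey bin holding the sample transformer, one of four in a red drawer (rims 20, front 32 mm high), place varies. Fixed; 124 mm along x, 84 along y, 18 high, walls and floor 2 mm. Origin: centre of underside, 3 mm above table; +x points away from the robot, up to 0.3 rad askew. Sample stands fixed, centred 34 mm to +x; the empty half takes one part centred 27 mm to -x. Bin pitch 126 (x), 86 mm (y).

How it is judged:
At the end, for the whole second after the job is handed in: The large capacitor, wide heat sink, relay and transformer each stand upright (within 0.1 rad) and at rest on the floor of their own bin (underside within 4 mm of it), in its empty half; the slim capacitor and the narrow heat sink stand within 15 mm of where they were (x of capacitor in the frame of capacitor_bin between -0.06 and 0.01 m and y of capacitor in the frame of capacitor_bin between -0.04 and 0.04 m and z of capacitor in the frame of capacitor_bin between -0.002 and 0.006 m and angle between each of capacitor, heatsink, relay, transformer, slim_capacitor, narrow_heatsink's own z axis and vertical below 0.1 rad and linear speed of each of capacitor, heatsink, relay, transformer, slim_capacitor, narrow_heatsink below 0.02 m/s and x of heatsink in the frame of heatsink_bin between -0.06 and 0.01 m and y of heatsink in the frame of heatsink_bin between -0.04 and 0.04 m and z of heatsink in the frame of heatsink_bin between -0.002 and 0.006 m and x of relay in the frame of relay_bin between -0.06 and 0.01 m and y of relay in the frame of relay_bin between -0.04 and 0.04 m and z of relay in the frame of relay_bin between -0.002 and 0.006 m and x of transformer in the frame of transformer_bin between -0.06 and 0.01 m and y of transformer in the frame of transformer_bin between -0.04 and 0.04 m and z of transformer in the frame of transformer_bin between -0.002 and 0.006 m and distance of each of slim_capacitor, narrow_heatsink from where it was at the start of the episode below 0.015 m); the robot touches nothing.
It fails at once if the slim capacitor is moved or knocked over (distance of slim_capacitor from where it was at the start of the episode above 0.015 m or angle between slim_capacitor's own z axis and vertical above 0.3 rad).
It fails at once if the narrow heatsink is moved or knocked over (distance of narrow_heatsink from where it was at the start of the episode above 0.015 m or angle between narrow_heatsink's own z axis and vertical above 0.3 rad).
It fails at once if a part is dropped into its bin (it falls freely from 20 mm or more above the bin's floor) instead of being set down ((horizontal distance between capacitor and capacitor_bin below 0.075 m and z of capacitor in the frame of capacitor_bin above 0.015 m and contact force between capacitor and the fingers below 0.05 N and linear speed of capacitor above 0.25 m/s) or (horizontal distance between heatsink and heatsink_bin below 0.075 m and z of heatsink in the frame of heatsink_bin above 0.015 m and contact force between heatsink and the fingers below 0.05 N and linear speed of heatsink above 0.25 m/s) or (horizontal distance between relay and relay_bin below 0.075 m and z of relay in the frame of relay_bin above 0.015 m and contact force between relay and the fingers below 0.05 N and linear speed of relay above 0.25 m/s) or (horizontal distance between transformer and transformer_bin below 0.075 m and z of transformer in the frame of transformer_bin above 0.015 m and contact force between transformer and the fingers below 0.05 N and linear speed of transformer above 0.25 m/s)).
It also fails if it takes over 99 s, if anything falls off the work surface, if the arm or the gripper's body presses on something with over 40 N, if the wrist force passes 120 N, or if a joint passes its speed limit or range.

## Working session

There is one attempt and no reset: what is moved stays moved. The work goes in short steps, each a Python script; the robot and the scene stay as the last script left them, time stands still between calls to the robot, and variables do not carry over. Pictures are saved under pics/ and viewed, and the job is handed in when it is done.

```bash
mkdir -p pics
cat > h.py <<'E'
import numpy as np, cv2
from cell import env, kin, camera, calibration, job
def snap(n,f):
    c=calibration(n); p,d=camera(n); cv2.imwrite(f'pics/{f}.png',p); np.savez(f'pics/{f}.npz',d=d,**{k:np.array(v) for k,v in c.items()},p=p)
    return p,d,c
def load(f):
    z=np.load(f'pics/{f}.npz'); return z['p'],z['d'],z
def world(d,c):
    h,w=d.shape; u,v=np.meshgrid(np.arange(w),np.arange(h))
    P=np.stack([(u-float(c['cx']))/float(c['fx'])*d,(v-float(c['cy']))/float(c['fy'])*d,d],-1)
    R=cv2.Rodrigues(np.array(c['rvec'],float))[0]
    return (P-np.array(c['tvec'],float).ravel())@R
E
python3 - <<'E'
from h import *
for n in ("scene","side","wrist"):
    p,d,c=snap(n,n+"0"); print(n,c)
print(env.get_state())
E
```

```text
scene {'fx': 449.5655376130204, 'fy': 449.5655376130204, 'cx': 274.82140587104055, 'cy': 205.46379445607695, 'rvec': array([ 1.83167135,  1.37278214, -0.70084755]), 'tvec': array([-0.0990344 , -0.26811622,  1.31935594])}
side {'fx': 440.279662095259, 'fy': 440.279662095259, 'cx': 274.1728202755741, 'cy': 211.2885864077264, 'rvec': array([ 2.1764864 , -0.41381625,  0.18744806]), 'tvec': array([-0.52415379,  0.14427166,  0.72185431])}
wrist {'fx': 324.4940129394996, 'fy': 324.4940129394996, 'cx': 281.45939612833655, 'cy': 208.4342439368185, 'rvec': array([-2.84389226e+00, -1.97043103e-03,  2.53235002e-03]), 'tvec': array([-0.67466519, -0.03848641,  0.38032348])}
{'time': 0.15, 'qpos': array([-0.10809331,  0.47761407,  0.0223476 ,  1.55614667, -0.01147337,
        1.10928651, -0.08308862]), 'joint_velocities': array([-5.72119060e-04, -1.28442647e-03,  1.20085719e-03, -3.19140234e-03,
        1.61024098e-04,  1.78205255e-03,  2.69786377e-05]), 'joint_torque': array([ 1.55385478e-03, -5.96924365e+01,  1.60940632e+00, -2.81490952e+01,
        1.26662746e-02,  6.56643446e-03,  5.58682734e-05]), 'tcp_pos': array([ 6.74681979e-01, -6.52453131e-06,  3.03179241e-01]), 'orientation': array([-4.26306315e-04,  7.07094490e-01,  7.07118762e-01, -5.07997239e-04]), 'force': array([0.6245414 , 0.02406111, 0.15982882]), 'torque': array([0.01689112, 0.02260937, 0.01966052]), 'opening': 0.08503445350463879}
```

View pics/scene0.png

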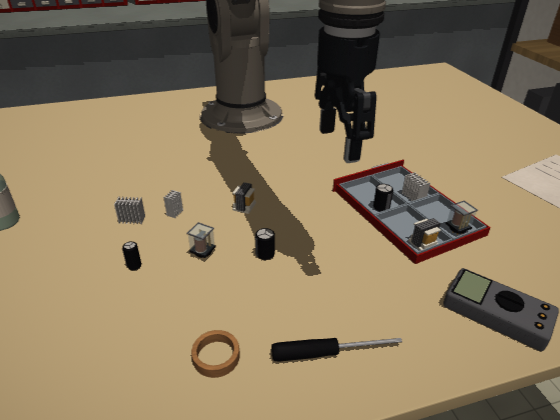

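View pics/side0.png

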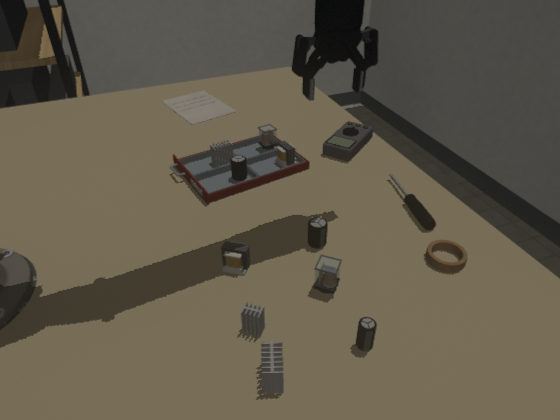

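View pics/wrist0.png

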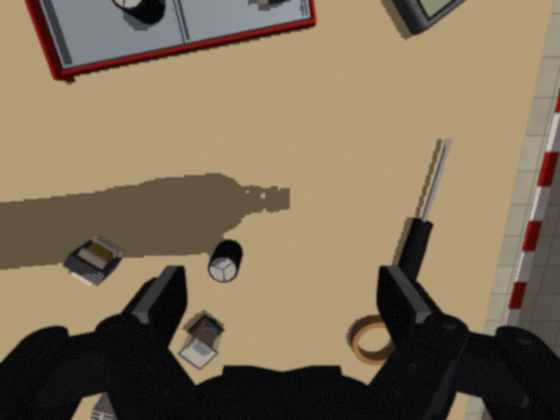

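The scene image shows the parts at columns 115–275, rows 185–270. The wide heat sink is at (130,210), narrow at (173,204), transformer (243,197), relay (201,240), large capacitor (265,243) and slim capacitor (131,255). The drawer is at (410,205). Next I'll convert the depth images to world points.

```bash
cat > topo.py <<'E'
from h import *
import sys
def topo(fs,x0=0.3,x1=1.0,y0=-0.5,y1=0.5,s=0.00125,out='topo'):
    H,W=int((x1-x0)/s),int((y1-y0)/s)
    im=np.zeros((H,W,3),np.uint8); z=np.full((H,W),-1.)
    for f in fs:
        p,d,c=load(f); X=world(d,c); m=(d>0)&(X[...,2]<0.09)&(X[...,2]>-.02)
        Q=X[m]; C=p[m]; o=np.argsort(Q[:,2]); Q=Q[o];C=C[o]
        r=((x1-Q[:,0])/s).astype(int); k=((y1-Q[:,1])/s).astype(int)
        g=(r>=0)&(r<H)&(k>=0)&(k<W); 
        im[r[g],k[g]]=C[g]; z[r[g],k[g]]=Q[g,2]
    cv2.imwrite(f'pics/{out}.png',im); 
    zz=np.clip((z+.0)/0.07,0,1)*255
    cv2.imwrite(f'pics/{out}_z.png',cv2.applyColorMap(zz.astype(np.uint8),cv2.COLORMAP_JET))
if __name__=='__main__':
    topo(['scene0'],out='tsc'); topo(['side0'],out='tsd')
    for f in('scene0','side0','wrist0'):
        p,d,c=load(f);X=world(d,c)
        if f[1]=='c': pts=dict(hs=(130,200),nhs=(173,195),tr=(247,187),rel=(201,228),cap=(265,235),slim=(131,247),scap=(384,188),table=(100,300))
        elif f[0]=='s': pts=dict(cap=(318,222),slim=(367,322),rel=(327,263),tr=(238,246),nhs=(253,310),hs=(272,350),table=(150,300))
        else: pts=dict(cap=(223,268),tr=(95,258),rel=(200,350),table=(300,100))
        for k,(u,v) in pts.items(): print(f,k,X[v,u].round(4))
E
python3 topo.py
```

```text
scene0 hs [ 1.2051 -0.2512  0.5541]
scene0 nhs [ 0.4372 -0.2371  0.0455]
scene0 tr [ 0.4503 -0.0884  0.0456]
scene0 rel [ 0.5711 -0.2007  0.0559]
scene0 cap [ 0.6156 -0.0954  0.0508]
scene0 slim [ 0.582  -0.3221  0.0502]
scene0 scap [0.542  0.1735 0.0531]
scene0 table [ 6.416e-01 -3.817e-01  5.000e-04]
side0 cap [ 0.6099 -0.0963  0.0503]
side0 slim [ 0.5758 -0.3237  0.0489]
side0 rel [ 0.5764 -0.199   0.0514]
side0 tr [ 0.4585 -0.0986  0.0449]
side0 nhs [ 0.4362 -0.2433  0.0475]
side0 hs [ 0.4376 -0.3162  0.0467]
side0 table [ 0.299  -0.1208 -0.0009]
wrist0 cap [ 0.6104 -0.0923  0.0509]
wrist0 tr [ 0.465  -0.0851  0.0413]
wrist0 rel [ 0.5784 -0.1979  0.0552]
wrist0 table [0.6948 0.0848 0.0007]
```

Run:
```python
from h import *
c=calibration('wrist'); R=cv2.Rodrigues(c['rvec'])[0]; C=-R.T@c['tvec']; print(C,R[2])
def q(yaw):  # tool pointing down, rotz(yaw)*start
    from scipy.spatial.transform import Rotation as T
    s=T.from_quat([1,1,0,0]/np.sqrt(2)); r=(T.from_euler('z',yaw)*s).as_quat(); return np.array([r[3],*r[:3]])
for pos in ([.6,-.2,.38],[.6,.1,.38],[.55,-.2,.42],[.5,.2,.4]):
  for yaw in(0,np.pi/2,np.pi,-np.pi/2):
    print(pos,yaw,kin.inverse_kinematics(np.array(pos),q(yaw)))
```

```text
[0.67536186 0.07550208 0.37370056] [-0.00130442 -0.29330254 -0.95601879]
[0.6, -0.2, 0.38] 0 [ 0.16549292  0.34830887  0.07682807  1.57518902 -0.02790727  1.21916738
  0.24733832]
[0.6, -0.2, 0.38] 1.5707963267948966 [ 0.39835483  0.36163134 -0.23448621  1.55778073  0.0872541   1.23246254
  1.72030503]
[0.6, -0.2, 0.38] 3.141592653589793 [-0.31557599  0.41892323  0.75231741  1.60810982 -0.29898837  1.23357826
 -2.64814792]
[0.6, -0.2, 0.38] -1.5707963267948966 [-0.0815119   0.36304591  0.41062552  1.59294223 -0.15168564  1.21725401
 -1.21291017]
[0.6, 0.1, 0.38] 0 [-0.26296011  0.30738664 -0.00603731  1.62918914  0.00195609  1.20502277
 -0.26941408]
[0.6, 0.1, 0.38] 1.5707963267948966 [-0.00934774  0.32904502 -0.33420928  1.61092598  0.1130825   1.22070784
  1.20502689]
[0.6, 0.1, 0.38] 3.141592653589793 [ 0.54082495  0.55817368 -1.18145717  1.57542527  0.52432448  1.36437077
  2.44415783]
[0.6, 0.1, 0.38] -1.5707963267948966 [-0.51474336  0.31164558  0.31884592  1.64689682 -0.10332488  1.19964038
 -1.74350828]
[0.55, -0.2, 0.42] 0 [ 0.17131079  0.24069923  0.08742096  1.63072756 -0.
[... 179 characters left out ...]
3.141592653589793 [-0.33169042  0.2818547   0.73075253  1.66225044 -0.1954619   1.2724093
 -2.70435123]
[0.55, -0.2, 0.42] -1.5707963267948966 [-0.08562618  0.24714074  0.40735065  1.64774479 -0.1017226   1.26768894
 -1.22971826]
[0.5, 0.2, 0.4] 0 [-0.44305749  0.17441001 -0.06145353  1.75548168  0.011382    1.21204487
 -0.50757745]
[0.5, 0.2, 0.4] 1.5707963267948966 [-0.1777071   0.19600175 -0.3701761   1.73832943  0.07506458  1.22114168
  1.00362918]
[0.5, 0.2, 0.4] 3.141592653589793 [ 0.42888943  0.37963254 -1.17703948  1.70462843  0.36279908  1.30276055
  2.32009644]
[0.5, 0.2, 0.4] -1.5707963267948966 [-0.67801955  0.16750965  0.20947133  1.77052082 -0.03710076  1.20738661
 -2.02899997]
```

View pics/tsc.png

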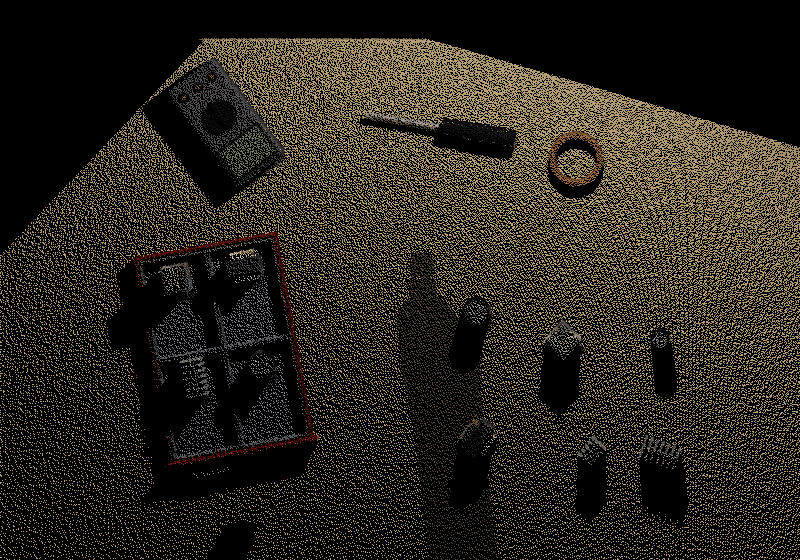

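```bash
cat >> h.py <<'E'
from scipy.spatial.transform import Rotation as T
def q(yaw):
    r=(T.from_euler('z',yaw)*T.from_quat(np.array([1,1,0,0])/np.sqrt(2))).as_quat(); return np.array([r[3],*r[:3]])
E
python3 - <<'E'
from h import *
from topo import topo
env.reach(np.array([.55,.27,.42]),q(0)); env.dwell(.2); snap('wrist','wd')
env.reach(np.array([.52,-.08,.42]),q(0)); env.dwell(.2); snap('wrist','wp')
print(env.get_state()['time'])
topo(['wd'],.4,.75,.05,.4,.0006,'td');topo(['wp'],.35,.7,-.4,0,.0006,'tp')
E
```

```text
3.1917
```

View pics/wd.png

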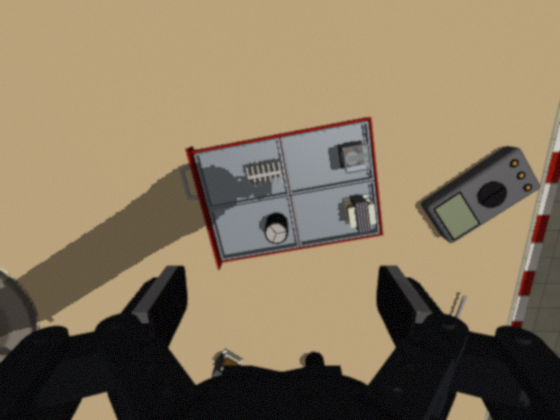

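View pics/wp.png

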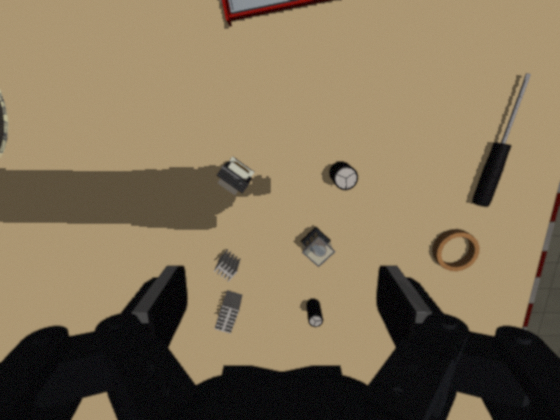

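View pics/td_z.png

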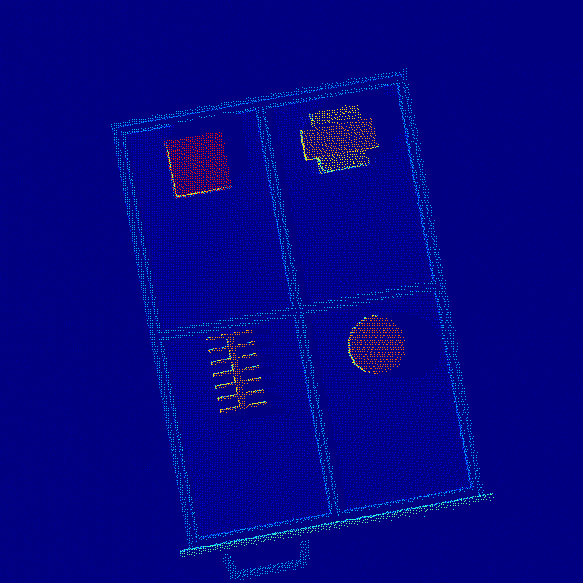

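View pics/tp_z.png

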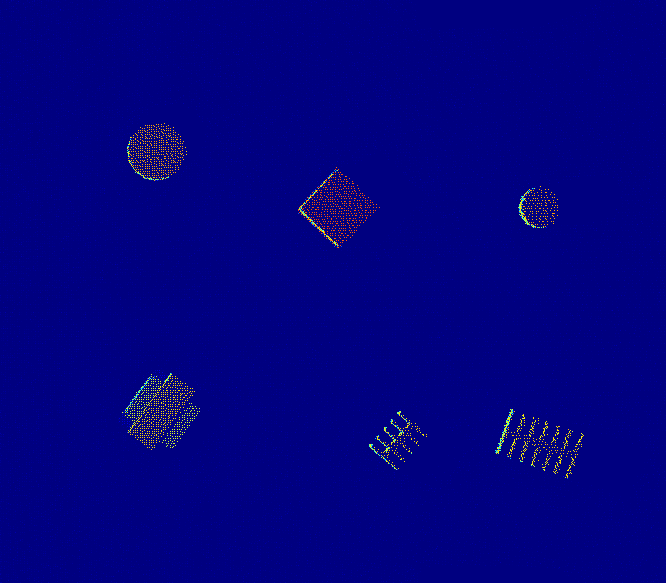

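The overhead wrist views and heightmaps show all six loose parts and the drawer clearly. In the drawer (image `wd`), heat sink is near-left at (263,172), capacitor near-right (276,230), relay far-left (352,155) and transformer far-right (362,212). I'll now fit poses from the top faces.

```bash
cat > fit.py <<'E'
from h import *
guess=dict(cap=(.609,-.095),relay=(.574,-.203),slim=(.575,-.323),tr=(.453,-.097),nhs=(.435,-.24),hs=(.434,-.325))
sam=dict(srelay=(.65,.281),str=(.667,.197),shs=(.527,.257),scap=(.543,.174))
def fit(f,g,lo=.04,r=.034,zlo=None):
    p,d,c=load(f);X=world(d,c).reshape(-1,3);X=X[(d>0).ravel()]
    m=(np.hypot(X[:,0]-g[0],X[:,1]-g[1])<r)&(X[:,2]>lo)&(X[:,2]<.075);Q=X[m]
    if len(Q)<8:return None
    zt=np.percentile(Q[:,2],90); Q=Q[Q[:,2]>zt-.005]
    (cx,cy),(w,h),a=cv2.minAreaRect((Q[:,:2]*1000).astype(np.float32))
    return len(Q),round(zt,4),(round(cx,1),round(cy,1)),(round(w,1),round(h,1)),round(a,1)
if __name__=='__main__':
    for k,g in guess.items():
        for f in('wp','scene0','side0'): print(k,f,fit(f,g))
    for k,g in sam.items():
        for f in('wd','scene0'): print(k,f,fit(f,g))
    S={}
    for k,g in sam.items(): S[k]=np.array(fit('wd',g)[2])
    B=dict(srelay=(63,43),str=(63,-43),shs=(-63,43),scap=(-63,-43))
    A=np.array([np.array(B[k])+[34,0] for k in B]);D=np.array([S[k] for k in B])
    H=(A-A.mean(0)).T@(D-D.mean(0));yaw=np.arctan2(H[0,1]-H[1,0],H[0,0]+H[1,1])
    R=np.array([[np.cos(yaw),-np.sin(yaw)],[np.sin(yaw),np.cos(yaw)]]);t=D.mean(0)-R@A.mean(0)
    print('drawer',yaw,t,'resid',(A@R.T+t-D).round(1))
    for k in B: print(k,'target',(R@(np.array(B[k])+[-27,0])+t).round(1))
    # wall check: points 15-24 mm high in drawer frame
    p,d,c=load('wd');X=world(d,c).reshape(-1,3)[(d>0).ravel()]
    Y=(X[:,:2]*1000-t)@R
    m=(X[:,2]>.016)&(X[:,2]<.023)&(abs(Y[:,0])<135)&(abs(Y[:,1])<95);Y=Y[m]
    for ax in(0,1):
        h,e=np.histogram(Y[:,ax],bins=np.arange(-140,141,2)); print(ax,[(int(e[i]),int(h[i])) for i in range(len(h)) if h[i]>60])
    m=(abs((X[:,:2]*1000-t)@R@np.array([1,0])-36)<10)&(abs(abs((X[:,:2]*1000-t)@R@np.array([0,1]))-43)<20)
    print('floor z',np.median(X[m,2]),m.sum())
E
python3 fit.py
```

```text
cap wp (485, np.float64(0.0511), (609.2, -93.7), (33.8, 33.8), 35.1)
cap scene0 (212, np.float64(0.0507), (611.6, -95.1), (34.7, 32.9), 17.7)
cap side0 (200, np.float64(0.0498), (609.5, -96.9), (33.4, 32.9), 1.7)
relay wp (541, np.float64(0.0566), (575.1, -202.8), (35.1, 35.7), 46.4)
relay scene0 (282, np.float64(0.056), (575.5, -204.0), (36.7, 36.9), 45.1)
relay side0 (374, np.float64(0.055), (575.7, -203.9), (37.7, 34.9), 47.7)
slim wp (174, np.float64(0.0512), (575.8, -323.1), (24.0, 22.9), 1.6)
slim scene0 (125, np.float64(0.0506), (576.9, -325.1), (22.2, 23.3), 37.8)
slim side0 (222, np.float64(0.0497), (574.8, -327.0), (24.4, 23.4), 59.5)
tr wp (440, np.float64(0.0474), (454.3, -95.2), (32.7, 44.4), 52.7)
tr scene0 (137, np.float64(0.047), (455.4, -94.6), (26.7, 46.4), 54.2)
tr side0 (232, np.float64(0.0462), (454.2, -97.3), (28.2, 44.8), 54.3)
nhs wp (159, np.float64(0.0482), (435.8, -239.1), (22.6, 28.4), 49.4)
nhs scene0 (113, np.float64(0.0473), (436.4, -240.2), (23.5, 29.4), 48.4)
nhs side0 (182, np.float64(0.0471), (436.1, -240.5), (23.2, 28.8), 47.7)
hs wp (357, np.float
[... 589 characters left out ...]
(528.5, 256.2), (48.5, 30.1), 9.9)
scap wd (431, np.float64(0.056), (543.0, 174.2), (33.6, 33.6), 13.6)
scap scene0 (154, np.float64(0.0556), (544.8, 171.8), (32.6, 34.9), 47.6)
drawer 0.18162772374507272 [563.55926672 221.33355412] resid [[ 0.2  0.2]
 [ 0.  -0. ]
 [-0.   0.2]
 [-0.2 -0.4]]
srelay target [591.2 270.1]
str target [606.7 185.5]
shs target [467.3 247.4]
scap target [482.8 162.8]
0 [(-130, 164), (-126, 71), (-124, 177), (-4, 85), (-2, 75), (0, 83), (2, 81), (122, 138), (124, 78), (126, 78), (128, 187), (130, 75)]
1 [(-90, 195), (-88, 225), (-86, 119), (-84, 290), (-4, 134), (-2, 241), (0, 139), (2, 239), (82, 151), (84, 152), (86, 167), (88, 275)]
floor z 0.4134497001405594 7872
```

All top heights match the stated sizes, and parts agree to within 2–3 mm between cameras. The four samples fit the drawer grid to 0.4 mm, with yaw 0.18. Before moving, I'll check IK for every pose.

```bash
cat >> h.py <<'E'
D=np.deg2rad; PY=D(-79.6)
PARTS=dict(cap=((.6095,-.0945),D(-79.6),(.4828,.1628)),
 hs=((.4339,-.3248),D(-19.3),(.4673,.2474)),
 relay=((.5753,-.2033),D(-43.7),(.5912,.2701)),
 tr=((.4545,-.0955),D(-36.6),(.6067,.1855)))
ZP=.093
def pick(k):
    (x,y),a,_=PARTS[k]
    env.grip(.085)
    env.reach(np.array([x,y,.22]),q(a)); env.movel(np.array([x,y,ZP]),velocity=.12)
    env.grip(.0,40); env.dwell(.2)
    o=env.get_state()['opening']
    env.movel(np.array([x,y,.25]),velocity=.15); s=env.get_state(); print(k,'opening',o,s['opening'],'F',s['force'].round(2),'t',s['time'])
def place(k):
    _,_,(x,y)=PARTS[k]
    env.reach(np.array([x,y,.25]),q(PY)); env.movel(np.array([x,y,ZP+.005+.012]),velocity=.12); env.dwell(.2)
    st=env.movel(np.array([x,y,ZP+.005-.004]),velocity=.02,stop_force=4)
    s=env.get_state(); print('place',k,st,s['tcp_pos'].round(4),s['opening'],s['force'].round(2),s['time'])
def release(k):
    _,_,(x,y)=PARTS[k]; s=env.get_state()
    env.grip(min(.085,s['opening']+.02)); env.dwell(.2)
    env.movel(np.array([x,y,.22]),velocity=.12); print('t',env.get_state()['time'])
E
python3 - <<'E'
from h import *
for k,(p,a,b) in PARTS.items():
    for z in(.093,.25): print(k,z,np.round(kin.inverse_kinematics(np.array([*p,z]),q(a)),2),np.round(kin.inverse_kinematics(np.array([*b,z]),q(PY)),2))
E
```

```text
cap 0.093 [-0.13  0.66  0.24  1.85 -0.24  0.66 -1.13] [-0.52  0.52  0.09  2.1  -0.09  0.52 -1.75]
cap 0.25 [-0.16  0.45  0.29  1.77 -0.15  0.95 -1.2 ] [-0.49  0.27  0.05  2.   -0.02  0.87 -1.82]
hs 0.093 [ 0.31  0.58  0.28  2.04 -0.29  0.57  0.45] [-0.64  0.54  0.05  2.06 -0.05  0.54 -1.95]
hs 0.25 [ 0.24  0.33  0.35  1.95 -0.14  0.89  0.33] [-0.59  0.3  -0.02  1.96  0.01  0.88 -2.  ]
relay 0.093 [ 0.09  0.64  0.19  1.87 -0.19  0.65 -0.36] [-0.61  0.69  0.12  1.76 -0.12  0.7  -1.82]
relay 0.25 [ 0.04  0.43  0.26  1.78 -0.14  0.94 -0.4 ] [-0.59  0.49  0.09  1.68 -0.05  0.98 -1.87]
tr 0.093 [-0.05  0.48  0.14  2.21 -0.15  0.46 -0.42] [-0.5   0.67  0.14  1.8  -0.14  0.68 -1.67]
tr 0.25 [-0.09  0.2   0.18  2.11 -0.05  0.84 -0.52] [-0.5   0.46  0.14  1.72 -0.07  0.97 -1.72]
```

Run:
```python
from h import *
pick('cap'); snap('wrist','c1'); snap('side','c1s')
```

```text
cap opening 0.034162321923441076 0.03382627493256736 F [-1.28 -0.91 -0.9 ] t 7.6833
```

View pics/c1s.png

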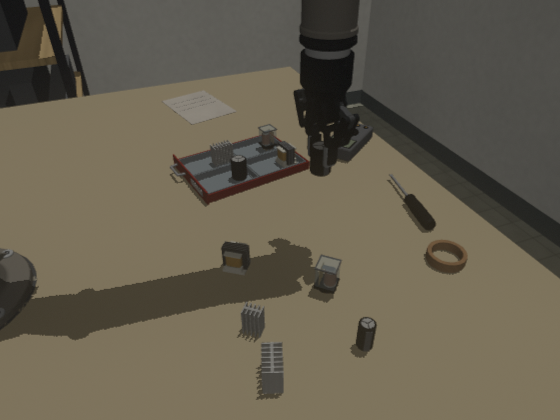

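The capacitor is held upright at (320,158), and the opening of 34 mm matches its diameter. Everything else is undisturbed, so I'll place it.

Run:
```python
from h import *
place('cap'); snap('side','c2s')
```

```text
place cap True [0.4827 0.1628 0.0984] 0.03424750272066152 [-0.52  0.15  4.77] 11.0
```

View pics/c2s.png

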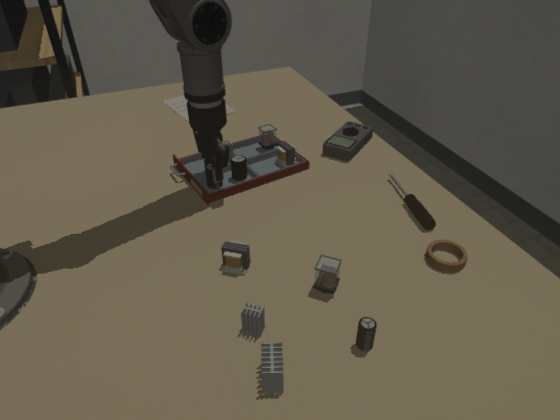

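Contact came at TCP z = 0.0984 against 0.098 expected, so it's on the bin floor. I'll release it and pick the heat sink.

Run:
```python
from h import *
release('cap'); pick('hs'); snap('side','h1s');
```

```text
t 12.75
hs opening 0.02745907645167479 0.02712842029623529 F [ 0.89  0.94 -0.27] t 18.1417
```

View pics/h1s.png

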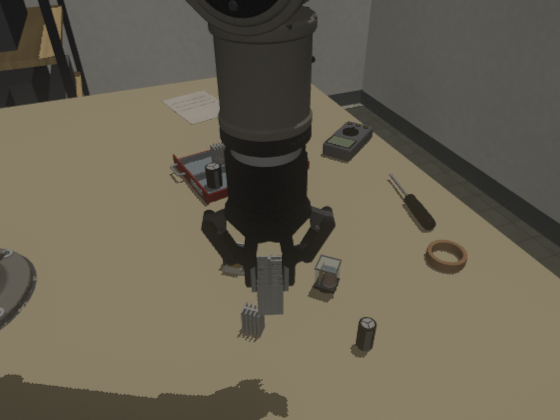

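The heat sink is held upright at (268,285) with a 27 mm opening. The narrow heat sink at (253,320) hasn't moved, and the capacitor stands in its bin at (213,175).

Run:
```python
from h import *
place('hs'); release('hs'); pick('relay'); snap('side','r1s')
```

```text
place hs True [0.4672 0.2474 0.0983] 0.02746987420825598 [-0.56 -0.92  5.74] 22.3583
t 24.0583
relay opening 0.03430124529627437 0.03432289783157825 F [-0.82 -0.52 -0.09] t 29.3333
```

View pics/r1s.png

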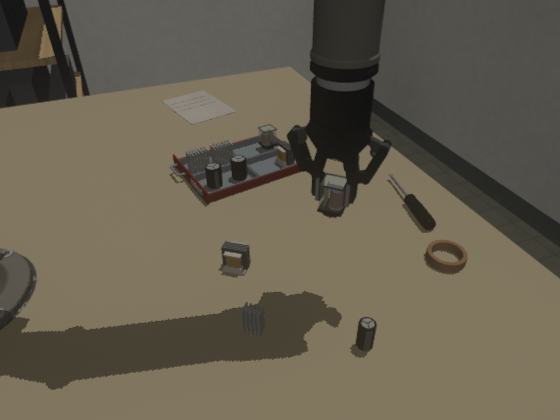

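The relay is held at (333,192), and the heat sink (197,160) and capacitor (213,175) stand in their bins. I'll continue.

Run:
```python
from h import *
place('relay'); release('relay'); pick('tr'); snap('side','t1s')
```

```text
place relay True [0.5912 0.2701 0.0984] 0.034593336685439915 [-1.11 -0.04  5.56] 33.2167
t 34.9167
tr opening 0.04354414635133787 0.04320158714273525 F [-0.02 -0.15 -2.25] t 39.85
```

View pics/t1s.png

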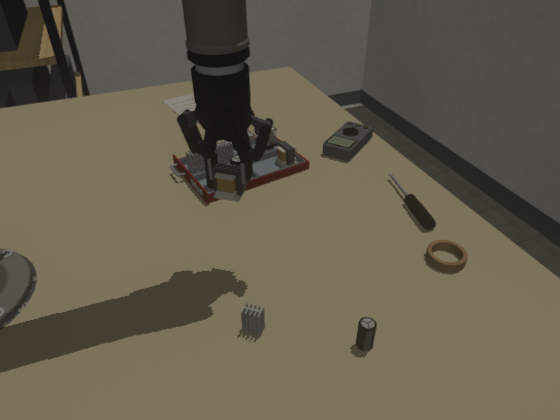

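The transformer is held level at (228,180), with an opening of 43.5 mm.

Run:
```python
from h import *
place('tr'); release('tr')
env.reach(np.array([.55,.27,.42]),q(0)); env.dwell(.3); snap('wrist','fd')
env.reach(np.array([.52,-.08,.42]),q(0)); env.dwell(.3); snap('wrist','fp'); snap('side','fs')
from fit import fit,guess
for k in('slim','nhs'): print(k,fit('wp',guess[k]),fit('fp',guess[k]))
p,d,c=load('fd');X=world(d,c).reshape(-1,3)
for k,(_,_,t) in PARTS.items(): print(k,t,fit('fd',t))
print(env.get_state()['time'])
```

```text
place tr True [0.6066 0.1855 0.0986] 0.04344289301515817 [-1.29 -0.15  4.57] 43.2167
t 44.9167
slim (174, np.float64(0.0512), (575.8, -323.1), (24.0, 22.9), 1.6) (172, np.float64(0.0511), (575.3, -323.9), (23.5, 23.7), 65.9)
nhs (159, np.float64(0.0482), (435.8, -239.1), (22.6, 28.4), 49.4) (157, np.float64(0.0485), (435.6, -239.1), (22.7, 28.2), 49.5)
cap (0.4828, 0.1628) (429, np.float64(0.0561), (482.6, 163.4), (33.5, 33.6), 71.9)
hs (0.4673, 0.2474) (351, np.float64(0.0534), (467.4, 247.9), (46.0, 27.7), 10.9)
relay (0.5912, 0.2701) (694, np.float64(0.0617), (590.7, 270.6), (35.0, 35.3), 10.3)
tr (0.6067, 0.1855) (393, np.float64(0.0524), (603.6, 185.5), (36.1, 44.6), 10.7)
48.025
```

View pics/fd.png

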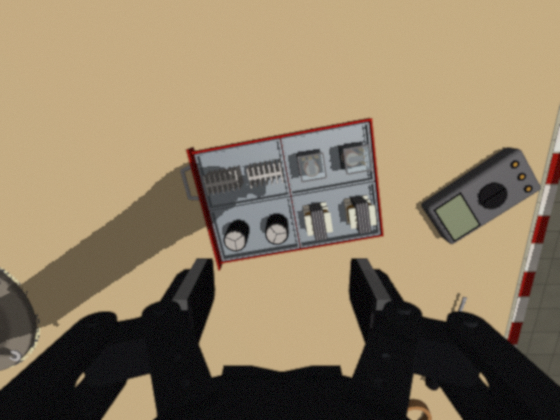

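View pics/fs.png

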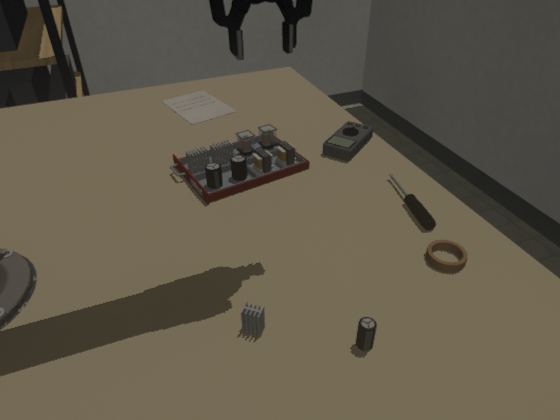

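All four parts stand beside their twins at matching heights. The transformer's rectangle is 3 mm off and 3.5 mm wider than its sample's, so I'll check for tilt before handing in.

Run:
```python
from h import *
p,d,c=load('fd');X=world(d,c).reshape(-1,3);X=X[(d>0).ravel()]
R=lambda v:v@np.array([[np.cos(.1816),-np.sin(.1816)],[np.sin(.1816),np.cos(.1816)]])
for n,g in(('placed',(.6067,.1855)),('sample',(.6667,.1966))):
    Y=R(X[:,:2]-g)
    m=(abs(Y[:,0])<.007)&(abs(Y[:,1])<.019)&(X[:,2]>.045)&(X[:,2]<.06)
    A=np.c_[Y[m],np.ones(m.sum())]; s=np.linalg.lstsq(A,X[m,2],rcond=None)[0]; print(n,m.sum(),s.round(4))
    for b in np.arange(-.024,.024,.004):
        k=(abs(Y[:,1])<.012)&(Y[:,0]>=b)&(Y[:,0]<b+.004)&(X[:,2]>.03)&(X[:,2]<.07); print(round(b,3),k.sum(),X[k,2].mean().round(4) if k.any() else '',end=' | ')
    print()
```

```text
placed 234 [-0.0682 -0.0022  0.0515]
-0.024 13 0.0463 | -0.02 43 0.046 | -0.016 44 0.0462 | -0.012 44 0.0513 | -0.008 44 0.0517 | -0.004 42 0.0516 | 0.0 44 0.0516 | 0.004 40 0.0496 | 0.008 44 0.0459 | 0.012 42 0.0461 | 0.016 0  | 0.02 0  | 
sample 250 [ 0.031  -0.0012  0.0517]
-0.024 0  | -0.02 46 0.0433 | -0.016 42 0.0462 | -0.012 51 0.0475 | -0.008 48 0.0515 | -0.004 44 0.0517 | 0.0 46 0.0518 | 0.004 44 0.0517 | 0.008 31 0.0479 | 0.012 43 0.0461 | 0.016 27 0.0461 | 0.02 0  |
```

The profile is flat: core top at 51.6 mm and winding shoulders at 46 mm on both sides, the same as the sample. It's just about 3 mm toward -x, well inside the limits, so I'm handing in.

```bash
python3 -c "
from h import *
job.job_done(); print(env.get_state()['time'])"
```

```text
the job is handed in; nothing more can be done
the job is handed in; nothing more can be done
```

The large capacitor, wide heat sink, relay and transformer are each standing upright on the floor of their own bin, beside their twins. I handed the job in at about 48 s; it reports no verdict.

- **Setting down:** Each part was lowered until the force sensor felt the floor. Contact came within 0.6 mm of the expected height every time, and only then did I release it.
- **Final positions:** In the last wrist-camera view, the tops are level with their samples. The capacitor, heat sink and relay are within 1 mm of their target positions.
- **Disagreement:** The transformer measured about 3 mm toward -x of its target, still well inside the allowed area. I checked it for tilt: its profile matches the sample's, so it is flat.
- **Look-alikes:** The slim capacitor measured under 1 mm from where it started and the narrow heat sink about 0.2 mm, both within camera error. Both are still upright, and the arm was clear of everything at the end.

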